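# Release the deed box: code buttons, then hold the spring lock turned

### The job

Unlock the grey deed box: press its blue, then its yellow, then its green button fully down and let each come up again, one at a time, and do not press the red one. Then take the orange-headed key from its stand, push it fully home into the brass lock past the sticky pins (wiggle it a little if it binds), and only then turn it a quarter turn clockwise to the stop. The lock springs back, so finish while still gripping the key and holding it turned; leave the ink bottle, mouse, stapler and marker where they are.

Things in the scene. Friction and masses are not known exactly. Their poses are not given: they have to be found in the camera images.
- deed_box: Fixed grey steel box, 160 (x) x 270 (y) x 50 mm; origin at the centre of its underside, y to the left at yaw 0. On the lid: dark lock housing 62 x 62 mm, 36 mm high, centred at y = +65 mm; four code buttons 50 mm apart at x = +-25, y = -45 and -95 mm, colours in differing places each run. A steel keeper at its left side rises to 78 mm.
- keyway (a point): Centre of the key slot's mouth in the brass plug's top face (31 mm across, 1 mm proud of the housing), z = 87 mm. z up; x along the slot; turns with the plug. At rest x is the box's x. Slot 16.4 x 8 mm, 37 mm deep. Two pairs of spring pins stick 2.8 mm in from both long sides at depths of 9 and 18 mm: passing them takes up to about 10 N.
- plug (a joint): Turn of the lock plug, rad: 0 at rest, grows clockwise seen from above, stop at 1.57. A spring turns it back, with 0.02 N m at rest and 0.07 N m at the stop. The key has up to about 0.15 rad of play in the slot. Turning draws back the steel bolt at the lock's left side.
- blue_button_top (a point): Centre of the top of the blue button: round, 24 mm across, in a grey housing; its top 73 mm above the desk. z up.
- yellow_button_top (a point): The same for the yellow button.
- green_button_top (a point): The same for the green button.
- red_button_top (a point): The same for the red button, which must not be pressed.
- blue_button (a joint): Travel of the blue button, m: 0 up, 0.006 fully down (spring, about 4 N); counts as pressed beyond 0.004.
- yellow_button (a joint): Travel of the yellow button, m: 0 up, 0.006 fully down (spring, about 4 N); counts as pressed beyond 0.004.
- green_button (a joint): Travel of the green button, m: 0 up, 0.006 fully down (spring, about 4 N); counts as pressed beyond 0.004.
- red_button (a joint): Travel of the red button, m: 0 up, 0.006 fully down (spring, about 4 N); counts as pressed beyond 0.003.
- key: Loose 30 g key, upright in its stand, blade down. Origin: on its axis at the shoulder between head and blade. x across its flat, y through its thickness. Orange head 30 (x) x 10 (y) x 33.5 mm, gripped across its thickness; steel blade 14 x 6 mm, 28 mm long, round-nosed. Works either way round (half turn about z). Fully home its origin lies at the keyway point.
- key_stand: Grey block fixed to the desk, 44 x 36 mm, 34 mm high (foot 60 x 52 x 6 mm), with a 15.6 x 7.6 mm slot along its x in which the key stands, shoulder on its top. Origin: centre of its underside.
- ink_bottle: Bystander: loose ink bottle with blue cap, 39 x 39 x 90 mm high, standing. Origin: centre of its underside.
- mouse: Bystander: loose black mouse, 106 x 60 x 35 mm. Origin: centre of its underside.
- stapler: Bystander: loose stapler, 30 x 136 x 49 mm. Origin: centre of its underside.
- marker: Bystander: loose white marker with red cap, 16 x 132 x 18 mm, lying. Origin: centre of its underside.

How it is judged:
By the outcome, as a careful person would: the job done as asked, in the order asked, and still so for the second after the job is handed in, while the arm keeps its last pose, push and grip.
It also fails if it takes over 72 s, if anything falls off the work surface, if the arm or the gripper's body presses on something with over 40 N, if the wrist force passes 120 N, or if a joint passes its speed limit or range.

### The arm

A 6-joint arm with a two-finger parallel gripper is mounted at the origin on a cart in front of the work surface, level with it; the furniture and walls round the work are solid. World frame = base frame: x ahead of the robot, y to its left, z up, the work surface at z = 0. Lengths are in m, angles in rad, forces in N, time in s.
With the tool pointing down it reaches from about 0.25 to 0.775 m from the base axis. Payload 8.9 kg.
Tool frame: the origin (TCP) lies midway between the tips of the shut fingers; the grasp point (between the pads) lies 19 mm behind it (arm.tcp_to_grasp is the distance from the TCP to the grasp point, in m); x points along the fingers, z is the direction in which the jaws open and shut, and the axes are right-handed (so a half turn about x gives the same grasp; the last joint's range is limited). The gripper opens to 85 mm and grips with 20 to 120 N. Pads are 22 mm wide; open, the fingers measure 114 mm over their backs; the gripper's body (76 mm by 85 mm) begins 54 mm behind the grasp point. The pads swing forward as they close: fully open they stand 13 mm farther back than shut.
Start: joints at [-1.293, 0.291, -0.153, 1.127, 0, 1.431], TCP at [0.213, -0.48, 0.231] pointing down, gripper open.
Joint ranges: [-2.52, 2.52], [-0.91, 1.74], [-1.3, 1.37], [-1.96, 2.02], [-1.52, 1.47], [-3.14, 3.14]. Speed limits (rad/s): [2.22, 2.22, 2.79, 3.14, 3.14, 3.14].

### API

Orientations are given as a rotation vector (axis times angle).
In Python, from rig import arm, vision, job, spotter gives the robot as it stands.
- The arm moves only by the tool apply_moves, never from a script. Its argument "targets" is a list of rows, each a list of 3 entries, a list of its own where there are three numbers: the turn, a rotation vector about the tool's x, y, z in degrees, then the shift along the tool's x, y, z in mm, then the closure in counts, from 0 (fully open) to 255 (shut). A call has exactly 8 rows; each row is the pose to reach, as a shift and turn from the pose commanded when the call began, along the tool's axes at that moment; what a row does not reach only later rows make up. A row lasts 1/10 s, in which the tool goes at most 50 mm and 8.59 degrees, less where a joint would pass 70% of its speed; a pose out of reach is approached as far as the arm can. A call with a gripper value outside its range is refused whole. The fingers move at their own pace and stop on an object; "squeeze" is the grip in N (left out, the last holds). Time passes only in rows, so rows that repeat a pose let the fingers close, or fill a call up. It gives the time, the measured TCP pose, the force and the opening at its end, in the units of the state.
- arm.sense(): the state, without advancing time (a new reading comes with each control period).
- vision.capture(name): name is "side" or "top"; returns a dict with "frame" (400x640x3 uint8, blue, green, red), "camera_matrix" (3x3 intrinsics, pixels), "world_to_cam" (4x4, takes a point from world to camera coordinates). Camera axes: x right, y down, z forward; pixel columns grow to the right and rows downward; lengths in m; the calibration is good to about 2 mm. A picture is of the moment at which its call begins. There is no depth.
- job.close_job(): hands the job in, once; it reports no verdict.
Trained networks look in a picture, given as the dict that the camera call returned (one of the last four; its "shot" number tells which), for a name from the list of things; names that differ only in an ending like _2 or _b are one class to them, and where a whole thing is asked for, a point or a joint stands for the part that bears it (a point fixed in the world has none). Each returns a list of dicts, best first, with "confidence" (0 to 1); they miss things now and then, are a little off and sometimes report something else, mostly with a low value. They report only what shows in the picture. A call takes as long as a camera call.
- spotter.boxes_of(picture, target): "extent" ([left, top, width, height] in pixels, round what is visible of it).
- spotter.cut_out(picture, target): "region" (400x640 bool, what is visible of it) and "extent" ([left, top, width, height] in pixels, round what is visible of it).
- spotter.mark_of(picture, target): "uv" ([column, row] in pixels: a listed point, or the origin of a listed thing).
The state is a dict: "time": time; "joint_pos": joint angles; "dq": joint speeds; "tau": joint torques, N m; "ee_pos": TCP position; "ee_rot": TCP orientation; "wrist_force": force on the tool from outside, world axes, zero at the start; "wrist_torque": the same for the moment, N m; "gripper_width": finger opening in m.
Only numpy, scipy, OpenCV 4.12 (cv2) and the standard library are available. Lean on these libraries where they do the work, as an engineer would, in place of code of your own. Each camera call takes 0.05 s, during which the arm holds its last target. There are 200 camera calls.

## Working session

There is one attempt and no reset: what is moved stays moved. The work goes in short steps, Python scripts to look and compute and a tool call to move; the robot and the scene stay as the last step left them, time stands still between calls to the robot, and variables do not carry over. Pictures are saved under pics/ and viewed, about 8 in all and at most 12, crops included, and the job is handed in when it is done.

Besides the shell and the picture viewer there is one more tool, called as name(argument=value, ...), one argument or row to a line, values as JSON. apply_moves: Moves the arm, as the interface text tells. Its arguments: {"type":"object","properties":{"targets":{"type":"array","items":{"type":"array"}},"squeeze":{"type":"number"}},"required":["targets"]}

```bash
mkdir -p pics
cat > h.py <<'E'
import numpy as np, cv2
from scipy.spatial.transform import Rotation as R
from rig import arm, vision, job, spotter
def ray(p,uv):
    K=np.array(p["camera_matrix"]);T=np.array(p["world_to_cam"])
    d=T[:3,:3].T@np.linalg.solve(K,[uv[0],uv[1],1.]); c=-T[:3,:3].T@T[:3,3]
    return c,d/np.linalg.norm(d)
def atz(p,uv,z):
    c,d=ray(p,uv); return c+d*(z-c[2])/d[2]
def tri(a,ua,b,ub):
    c1,d1=ray(a,ua);c2,d2=ray(b,ub)
    s=np.linalg.lstsq(np.c_[d1,-d2],c2-c1,rcond=None)[0]
    x,y=c1+s[0]*d1,c2+s[1]*d2
    return (x+y)/2,np.linalg.norm(x-y)
def proj(p,X):
    K=np.array(p["camera_matrix"]);T=np.array(p["world_to_cam"])
    q=K@(T[:3,:3]@np.array(X)+T[:3,3]); return q[:2]/q[2]
E
python3 - <<'E'
from h import *
s=arm.sense(); print({k:np.round(v,3) for k,v in s.items()}, arm.tcp_to_grasp)
print(np.round(R.from_rotvec(s["ee_rot"]).as_matrix(),3))
P={n:vision.capture(n) for n in("top","side")}
for n,p in P.items():
    cv2.imwrite(f"pics/{n}0.png",p["frame"]); print(n,np.round(ray(p,(320,200)),3).tolist())
zs=dict(deed_box=0,keyway=.087,blue_button_top=.073,yellow_button_top=.073,green_button_top=.073,red_button_top=.073,key=.034,key_stand=0,ink_bottle=0,mouse=0,stapler=0,marker=0)
for t,z in zs.items():
    m={n:spotter.mark_of(p,t)[:2] for n,p in P.items()}
    print(t)
    for n in m:
        for r in m[n]: print("  ",n,round(r["confidence"],2),np.round(r["uv"],1),np.round(atz(P[n],r["uv"],z),4))
    if m["top"] and m["side"]: print("   tri",np.round(tri(P["top"],m["top"][0]["uv"],P["side"],m["side"][0]["uv"])[0],4))
E
```

```text
{'time': np.float64(0.0), 'joint_pos': array([-1.293,  0.291, -0.154,  1.127,  0.   ,  1.432]), 'dq': array([ 0.002, -0.   ,  0.002, -0.   ,  0.002,  0.001]), 'tau': array([ 2.0000e-03, -5.3715e+01,  3.3137e+01,  1.6000e-02, -0.0000e+00,
       -0.0000e+00]), 'ee_pos': array([ 0.212, -0.48 ,  0.231]), 'ee_rot': array([ 0.898,  1.379, -0.896]), 'wrist_force': array([-0.438,  0.724, -0.064]), 'wrist_torque': array([-0.009,  0.016,  0.028]), 'gripper_width': np.float64(0.086)} 0.0187
[[-0.     0.914  0.405]
 [ 0.001  0.405 -0.914]
 [-1.     0.    -0.001]]
top [[0.351, -0.034, 1.019], [0.173, -0.02, -0.985]]
side [[0.332, -0.785, 0.508], [0.244, 0.843, -0.479]]
deed_box
   top 0.69 [202.5 215.6] [0.4899 0.2697 0.    ]
   top 0.66 [326.5 211. ] [ 0.4991 -0.0721  0.    ]
   side 0.89 [307.4 240.3] [ 0.506 -0.072  0.   ]
   tri [ 0.5699  0.3533 -0.3012]
keyway
   top 0.69 [305.2 197.5] [ 0.5217 -0.0152  0.087 ]
   top 0.34 [326.  207.6] [ 0.4951 -0.0677  0.087 ]
   side 0.52 [308.2 192.6] [ 5.293e-01 -3.000e-04  8.700e-02]
   side 0.27 [300.  237.8] [ 0.4644 -0.1815  0.087 ]
   tri [ 0.5228
[... 720 characters left out ...]
 -0.1134  0.0794]
key
key_stand
   top 0.88 [206.4 217.3] [0.4851 0.2588 0.    ]
   side 0.55 [277.4 180.3] [0.5    0.2707 0.    ]
   side 0.34 [306.1 190.4] [0.5678 0.1772 0.    ]
   tri [0.4909 0.2564 0.0066]
ink_bottle
   top 0.51 [201.4 153.9] [0.6663 0.2798 0.    ]
   side 0.79 [328.6 177. ] [0.6588 0.2452 0.    ]
   tri [ 0.6721  0.286  -0.0201]
mouse
   top 0.76 [427.4 172.2] [ 0.6065 -0.3583  0.    ]
   side 0.83 [406.9 323.9] [ 0.6072 -0.3704  0.    ]
   tri [ 0.6108 -0.3622 -0.0101]
stapler
   top 0.71 [427.8 229.7] [ 0.4442 -0.3494  0.    ]
   side 0.79 [316.1 339.1] [ 0.446  -0.3567  0.    ]
   tri [ 0.4461 -0.3515 -0.0062]
marker
   side 0.59 [235.9 195.1] [0.3666 0.2099 0.    ]
```

Run:
```python
import cv2
a=cv2.imread("pics/top0.png")[120:300,150:450];b=cv2.imread("pics/side0.png")[100:280,200:400]
cv2.imwrite("pics/a.png",cv2.resize(a,None,fx=2.66,fy=2.66,interpolation=3));cv2.imwrite("pics/b.png",cv2.resize(b,None,fx=3.2,fy=3.2,interpolation=3))
```

```text
(no output)
```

View pics/a.png

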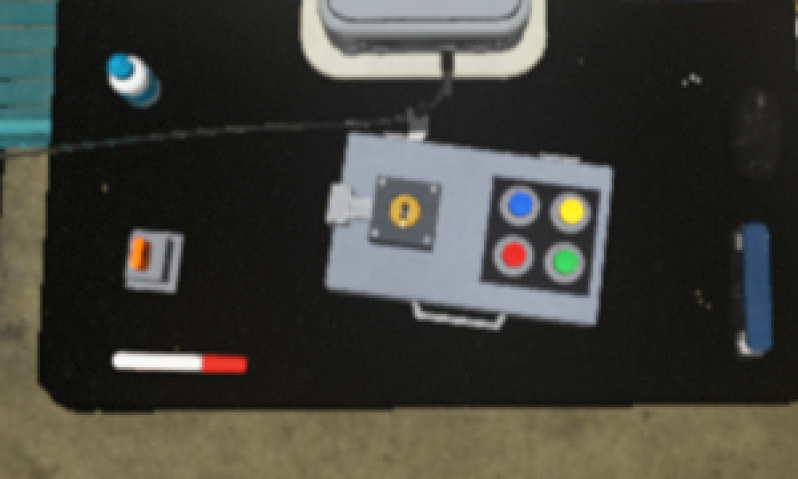

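View pics/b.png

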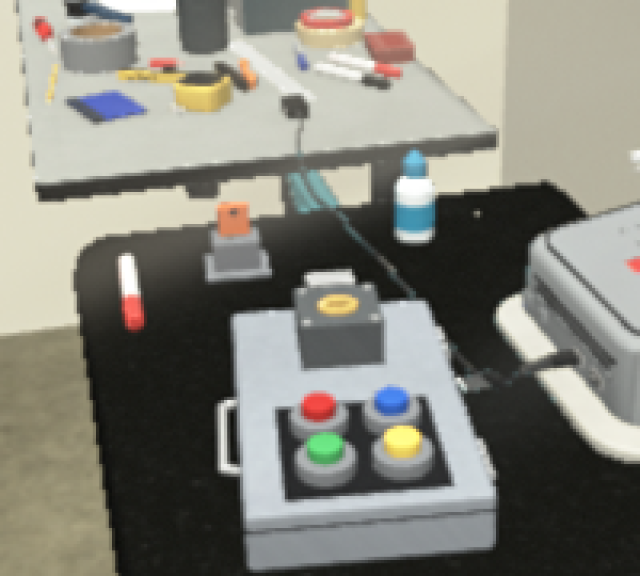

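Top view: the stand with the orange key is at about (207,217) full-frame. The lock is at (302,199). Buttons: blue (345,197), yellow (364,199), red (343,216), green (362,218). The side view agrees. Next I'll fit the poses using colour centroids from both cameras.

```bash
cat >> h.py <<'E'
HS=dict(blue=((100,150,80),(125,255,255)),yellow=((22,140,120),(35,255,255)),green=((50,120,60),(85,255,255)),
 red=((172,150,80),(7,255,255)),brass=((14,90,80),(25,255,255)),orange=((5,150,100),(16,255,255)))
def blob(p,col,near,r):
    h=cv2.cvtColor(p["frame"],cv2.COLOR_BGR2HSV); lo,hi=HS[col]
    m=cv2.inRange(h,lo,hi) if lo[0]<=hi[0] else cv2.inRange(h,lo,(180,255,255))|cv2.inRange(h,(0,)+lo[1:],hi)
    k=np.zeros_like(m); cv2.circle(k,tuple(int(v) for v in near),r,255,-1); m&=k
    ys,xs=np.nonzero(m); return np.array([xs.mean(),ys.mean()]) if len(xs) else None,len(xs),np.c_[xs,ys]
E
cat > fit.py <<'E'
from h import *
from scipy.optimize import least_squares
P={n:vision.capture(n) for n in("top","side")}
F=dict(brass=(0,.065,.087),blue=(.025,-.045,.0725),yellow=(.025,-.095,.0725),red=(-.025,-.045,.0725),green=(-.025,-.095,.0725))
near=dict(top=dict(brass=(302,199),blue=(345,197),yellow=(364,199),red=(343,216),green=(362,218),orange=(202,214)),
 side=dict(brass=(305,195),blue=(322,225),yellow=(325,238),red=(299,227),green=(301,240),orange=(273,168)))
ob={}
for n in P:
  for c in near[n]:
    u,k,_=blob(P[n],c,near[n][c],9 if c!="orange" else 14); print(n,c,u,k); ob[n,c]=u
def W(q,f): c,s=np.cos(q[2]),np.sin(q[2]); return [q[0]+c*f[0]-s*f[1],q[1]+s*f[0]+c*f[1],f[2]]
def res(q,cams): return np.concatenate([proj(P[n],W(q,F[c]))-ob[n,c] for n in cams for c in F if ob[n,c] is not None])
for cams in (["top"],["side"],["top","side"]):
  r=least_squares(res,[.5,-.07,-.1],args=(cams,)); print(cams,np.round(r.x,4),"rms px",np.sqrt(np.mean(r.fun**2)).round(2))
  print("  keyway",np.round(W(r.x,F["brass"]),4),{c:np.round(W(r.x,F[c]),4)[:2].tolist() for c in F if c!="brass"})
print("key head",tri(P["top"],ob["top","orange"],P["side"],ob["side","orange"]),atz(P["top"],ob["top","orange"],.0508),atz(P["side"],ob["side","orange"],.0508))
for t in("key_stand",):
  for n in P:
    for c in spotter.cut_out(P[n],t)[:1]:
      ys,xs=np.nonzero(c["region"]); print(n,c["confidence"],cv2.minAreaRect(np.c_[xs,ys].astype(np.float32)))
      if n=="top": cv2.imwrite("pics/st.png",cv2.resize(np.hstack([P[n]["frame"][190:245,180:235],cv2.merge([c["region"].astype(np.uint8)*255]*3)[190:245,180:235]]),None,fx=7,fy=7,interpolation=2))
E
python3 fit.py
```

```text
top brass [301.61206897 198.77586207] 116
top blue [345.25925926 196.40740741] 54
top yellow [364.18461538 199.        ] 65
top red [342.61111111 215.38888889] 54
top green [361.95 217.95] 60
top orange [201.95081967 215.14754098] 61
side brass [305.01515152 194.66666667] 66
side blue [322. 225.] 59
side yellow [325.83870968 239.87096774] 31
side red [299.07936508 226.79365079] 63
side green [301.24050633 239.56962025] 79
side orange None 0
['top'] [ 0.5085 -0.0699 -0.1533] rms px 0.09
  keyway [ 0.5184 -0.0057  0.087 ] {'blue': [0.5263, -0.1182], 'yellow': [0.5187, -0.1677], 'red': [0.4769, -0.1106], 'green': [0.4693, -0.16]}
['side'] [ 0.5083 -0.0795 -0.1536] rms px 0.74
  keyway [ 0.5182 -0.0153  0.087 ] {'blue': [0.5261, -0.1278], 'yellow': [0.5185, -0.1772], 'red': [0.4767, -0.1202], 'green': [0.4691, -0.1696]}
['top', 'side'] [ 0.509  -0.0729 -0.1525] rms px 1.17
  keyway [ 0.5189 -0.0087  0.087 ] {'blue': [0.5269, -0.1212], 'yellow': [0.5193, -0.1706], 'red': [0.4775, -0.1136], 'green': [0.4699, -0.163]}Traceback (most recent call last):
  File "fit.py", line 16, in <module>
    print("key head",tri(P["top"],ob["top","orange"],P["side"],ob["side","orange"]),atz(P["top"],ob["top","orange"],.0508),atz(P["side"],ob["side","orange"],.0508))
                     ~~~^^^^^^^^^^^^^^^^^^^^^^^^^^^^^^^^^^^^^^^^^^^^^^^^^^^^^^^^^^^
  File "h.py", line 11, in tri
    c1,d1=ray(a,ua);c2,d2=ray(b,ub)
                          ~~~^^^^^^
  File "h.py", line 6, in ray
    d=T[:3,:3].T@np.linalg.solve(K,[uv[0],uv[1],1.]); c=-T[:3,:3].T@T[:3,3]
                                    ~~^^^
TypeError: 'NoneType' object is not subscriptable
```

```bash
sed -i 's/orange=((5,150,100),(16,255,255))/orange=((3,110,90),(17,255,255))/' h.py; sed -i 's/orange=(273,168)/orange=(273,168.0)/' fit.py
python3 -c "
import cv2;h=cv2.cvtColor(cv2.imread('pics/side0.png'),40);print(h[160:178:2,266:282:2].tolist())" | head -c 900; python3 fit.py | tail -6
```

```text
[[[21, 22, 83], [25, 29, 158], [26, 31, 220], [25, 29, 218], [24, 31, 217], [25, 31, 216], [25, 31, 216], [24, 31, 216]], [[25, 30, 194], [24, 31, 219], [23, 32, 218], [20, 36, 222], [21, 38, 222], [21, 38, 221], [24, 31, 216], [24, 32, 216]], [[24, 32, 220], [13, 116, 252], [12, 140, 250], [11, 140, 250], [11, 139, 245], [10, 137, 239], [22, 34, 217], [25, 30, 215]], [[25, 31, 217], [10, 126, 204], [10, 139, 222], [10, 63, 118], [10, 123, 188], [9, 133, 215], [24, 32, 216], [24, 32, 217]], [[25, 31, 215], [9, 123, 197], [10, 138, 221], [10, 137, 214], [10, 139, 218], [9, 139, 217], [17, 44, 156], [22, 30, 129]], [[21, 27, 95], [10, 121, 171], [10, 141, 220], [10, 142, 218], [10, 142, 217], [9, 144, 219], [11, 66, 124], [26, 20, 91]], [[40, 5, 143], [10, 96, 178], [10, 146, 219], [10, 145, 217], [9, 145, 220], [9, 145, 220], [12, 48, 175], [60, 4, 144]], [[45, 4, 143], [15, 12, 176], [13  keyway [ 0.5182 -0.0153  0.087 ] {'blue': [0.5261, -0.1278], 'yellow': [0.5185, -0.1772], 'red': [0.4767, -0.1202], 'green': [0.4691, -0.1696]}
['top', 'side'] [ 0.509  -0.073  -0.1529] rms px 1.17
  keyway [ 0.5189 -0.0087  0.087 ] {'blue': [0.5269, -0.1212], 'yellow': [0.5193, -0.1707], 'red': [0.4775, -0.1136], 'green': [0.4699, -0.163]}
key head (array([0.48463425, 0.25648954, 0.04890635]), np.float64(0.0005756646163903869)) [0.48408414 0.25594114 0.0508    ] [0.48429717 0.2522368  0.0508    ]
top 0.87 ((207.34619140625, 218.2307891845703), (19.845558166503906, 22.698354721069336), 7.125016689300537)
side 0.6 ((273.4864807128906, 179.41891479492188), (14.79590892791748, 19.234682083129883), 80.53767395019531)
```

View pics/st.png

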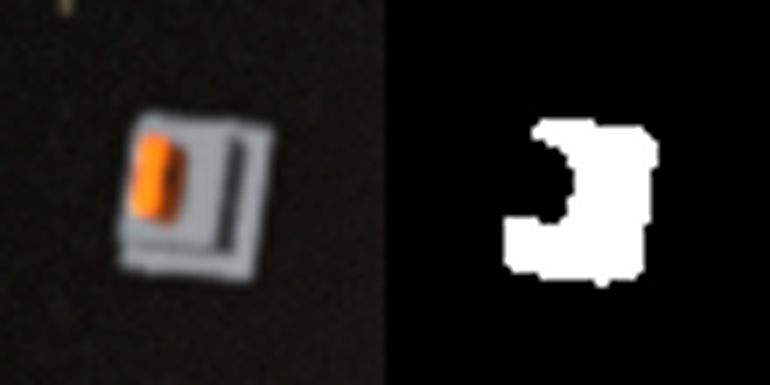

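```bash
cat > stand.py <<'E'
from h import *
from scipy.optimize import minimize
p=vision.capture("top"); f=cv2.resize(p["frame"][190:245,180:235],None,fx=8,fy=8,interpolation=cv2.INTER_CUBIC)
obs=(f.max(2)>65)
n,l,st,_=cv2.connectedComponentsWithStats(obs.astype(np.uint8)); i=1+np.argmax(st[1:,4]); 
obs=cv2.morphologyEx((l==i).astype(np.uint8),cv2.MORPH_CLOSE,np.ones((60,60)))>0
def mask(q):
    m=np.zeros(obs.shape,np.uint8)
    for a,b,z0,z1 in((.06,.052,0,.006),(.044,.036,.006,.034),(.03,.01,.034,.0675)):
        c,s=np.cos(q[2]),np.sin(q[2]); pts=[]
        for sx in(-.5,.5):
            for sy in(-.5,.5):
                for z in(z0,z1): pts.append(proj(p,[q[0]+c*a*sx-s*b*sy,q[1]+s*a*sx+c*b*sy,z]))
        pts=(np.array(pts)-[180,190]+.5)*8-.5
        cv2.fillConvexPoly(m,cv2.convexHull((pts*16).astype(np.int32)),1,shift=4)
    return m>0
cost=lambda q:1-(mask(q)&obs).sum()/(mask(q)|obs).sum()
best=min((minimize(cost,[.485,.2575,y],method="Nelder-Mead",options=dict(initial_simplex=[[.485,.2575,y],[.49,.2575,y],[.485,.2625,y],[.485,.2575,y+.06]])) for y in(-.2,-.1,0)),key=lambda r:r.fun)
print(best.x,best.fun)
for dy in(-.06,-.03,.03,.06): print(dy,cost(best.x+[0,0,dy]))
u,k,xy=blob(p,"orange",(202,214),14); print("head centre shown",u)
q=best.x; c,s=np.cos(q[2]),np.sin(q[2])
# visible head = top face + side facing camera
pts=np.array([proj(p,[q[0]+c*a-s*b,q[1]+s*a+c*b,z]) for a in(-.015,.015) for b in(-.005,.005) for z in(.034,.0675)])
print("pred hull centre", cv2.minAreaRect(cv2.convexHull(pts.astype(np.float32)))); print(cv2.minAreaRect(xy.astype(np.float32)))
E
python3 stand.py
```

```text
[ 0.48334839  0.25455732 -0.10179598] 0.04576179532242797
-0.06 0.05985171268493983
-0.03 0.0506640598665139
0.03 0.05248078738034245
0.06 0.06599222832641027
head centre shown [201.98648649 215.17567568]
pred hull centre ((202.4486541748047, 215.34959411621094), (7.784708023071289, 12.78648853302002), 8.034711837768555)
((202.0, 215.0), (12.0, 6.0), 90.0)
```

```bash
cat > to.py <<'E'
import sys
from h import *
# usage: to.py x y z psi(deg) : shift/turn in tool frame from the measured pose
s=arm.sense(); M=R.from_rotvec(s["ee_rot"]).as_matrix()
def to(x,y,z,psi):
    a=np.radians(psi); Z=np.array([np.cos(a),np.sin(a),0]); X=np.array([0,0,-1.]); T=np.c_[X,np.cross(Z,X),Z]
    print("turn",np.round(R.from_matrix(M.T@T).as_rotvec(degrees=True),1),"shift",np.round(1e3*M.T@(np.array([x,y,z])-s["ee_pos"]),1))
if __name__=="__main__":
    print("t",round(float(s["time"]),2),"tcp",np.round(s["ee_pos"],4),"psi",np.degrees(np.arctan2(M[1,2],M[0,2])).round(2),"tilt",np.round(M[:2,0],4),"F",np.round(s["wrist_force"],1),"T",np.round(s["wrist_torque"],2),"w",round(float(s["gripper_width"]),4),"j6",round(float(s["joint_pos"][5]),2))
    v=list(map(float,sys.argv[1:]))
    for i in range(0,len(v),4): to(*v[i:i+4])
E
python3 to.py 0.5263 -.1182 .12 -8.8
```

```text
t 1.65 tcp [ 0.2125 -0.48    0.2313] psi -66.12 tilt [-0.  0.] F [-0.2  0.1 -0.4] T [ 0.02 -0.03 -0.01] w 0.0853 j6 1.43
turn [-57.3  -0.    0. ] shift [ 111.3  433.4 -203.8]
```

apply_moves(
  targets=[
    [[-57.3, 0, 0], [30, 433.4, -203.8], 255],
    [[-57.3, 0, 0], [60, 433.4, -203.8], 255],
    [[-57.3, 0, 0], [80, 433.4, -203.8], 255],
    [[-57.3, 0, 0], [90, 433.4, -203.8], 255],
    [[-57.3, 0, 0], [100, 433.4, -203.8], 255],
    [[-57.3, 0, 0], [111.3, 433.4, -203.8], 255],
    [[-57.3, 0, 0], [111.3, 433.4, -203.8], 255],
    [[-57.3, 0, 0], [111.3, 433.4, -203.8], 255],
  ],
  squeeze=40,
)

```text
time: 2.45
ee_pos: [0.4691, -0.184, 0.1464]
ee_rot: [0.118, 1.567, -0.118]
wrist_force: [0.6, -0.7, 0.9]
gripper_width: -0.0002
```

```bash
python3 to.py .5263 -.1182 .085 -8.8
```

```text
t 2.45 tcp [ 0.4691 -0.184   0.1464] psi -8.62 tilt [ 0.0007 -0.0004] F [ 0.6 -0.7  0.9] T [-0.03 -0.03  0.05] w -0.0002 j6 1.2
turn [0.2 0.  0. ] shift [61.4 73.7 46.7]
```

apply_moves(
  targets=[
    [[0, 0, 0], [20, 73.7, 46.7], 255],
    [[0, 0, 0], [40, 73.7, 46.7], 255],
    [[0, 0, 0], [50, 73.7, 46.7], 255],
    [[0, 0, 0], [50, 73.7, 46.7], 255],
    [[0, 0, 0], [50, 73.7, 46.7], 255],
    [[0, 0, 0], [50, 73.7, 46.7], 255],
    [[0, 0, 0], [50, 73.7, 46.7], 255],
    [[0, 0, 0], [50, 73.7, 46.7], 255],
  ],
)

```text
time: 3.25
ee_pos: [0.5254, -0.1208, 0.0975]
ee_rot: [0.122, 1.566, -0.122]
wrist_force: [0.0, -0.5, -0.5]
gripper_width: 0.0002
```

```bash
python3 to.py .5263 -.1182 .066 -8.8 .5187 -.1677 .066 -8.8 .4693 -.16 .066 -8.8
python3 - <<'E'
from h import *
p=vision.capture("side"); cv2.imwrite("pics/s1.png",cv2.resize(p["frame"][100:280,220:400],None,fx=3,fy=3,interpolation=2))
E
```

```text
t 3.25 tcp [ 0.5254 -0.1208  0.0975] psi -8.89 tilt [ 0.0011 -0.0004] F [ 0.  -0.5 -0.5] T [ 0.01  0.06 -0.07] w 0.0002 j6 1.36
turn [-0.1  0.1  0. ] shift [31.5  2.7  0.4]
turn [-0.1  0.1  0. ] shift [ 31.5 -47.4   0.6]
turn [-0.1  0.1  0. ] shift [ 31.4 -47.4 -49.4]
```

View pics/s1.png

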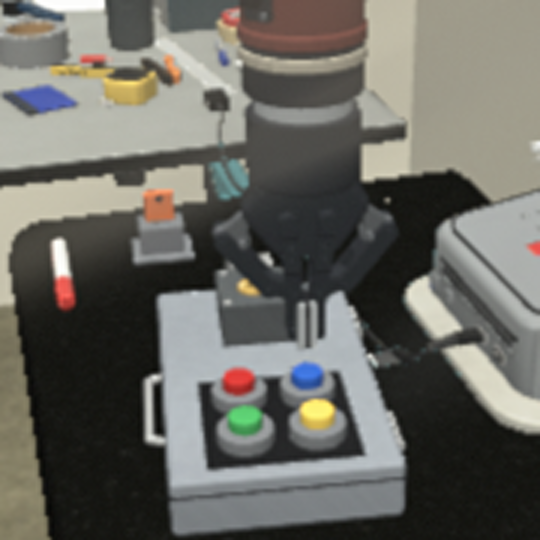

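apply_moves(
  targets=[
    [[0, 0, 0], [15, 2.7, 0], 255],
    [[0, 0, 0], [22, 2.7, 0], 255],
    [[0, 0, 0], [26, 2.7, 0], 255],
    [[0, 0, 0], [29, 2.7, 0], 255],
    [[0, 0, 0], [31, 2.7, 0], 255],
    [[0, 0, 0], [31.5, 2.7, 0], 255],
    [[0, 0, 0], [31.5, 2.7, 0], 255],
    [[0, 0, 0], [31.5, 2.7, 0], 255],
  ],
)

```text
time: 4.1
ee_pos: [0.5254, -0.1173, 0.0667]
ee_rot: [0.121, 1.567, -0.121]
wrist_force: [-7.5, 2.4, 20.6]
gripper_width: 0.0
```

apply_moves(
  targets=[
    [[0, 0, 0], [-18, 0, 0], 255],
    [[0, 0, 0], [-18, 0, 0], 255],
    [[0, 0, 0], [-18, -40, 0], 255],
    [[0, 0, 0], [-18, -50, 0], 255],
    [[0, 0, 0], [-12, -50, 0], 255],
    [[0, 0, 0], [-6, -50, 0], 255],
    [[0, 0, 0], [0, -50, 0], 255],
    [[0, 0, 0], [0, -50, 0], 255],
  ],
)

```text
time: 4.9
ee_pos: [0.5182, -0.1664, 0.0667]
ee_rot: [0.119, 1.567, -0.121]
wrist_force: [-6.8, -0.9, 23.9]
gripper_width: 0.0003
```

```bash
python3 to.py .5187 -.1677 .066 -8.8 .4693 -.16 .066 -8.8
```

```text
t 4.9 tcp [ 0.5182 -0.1664  0.0667] psi -8.78 tilt [ 0.0003 -0.0013] F [-6.8 -0.9 23.9] T [-0.02  1.64  0.01] w 0.0003 j6 1.28
turn [0.  0.  0.1] shift [ 0.7 -1.2  0.7]
turn [0.  0.  0.1] shift [  0.7  -1.2 -49.3]
```

Yellow is down. Next is green: 50 mm along tool -z.

apply_moves(
  targets=[
    [[0, 0, 0], [-18, 0, 0], 255],
    [[0, 0, 0], [-18, 0, 0], 255],
    [[0, 0, 0], [-18, -1, -40], 255],
    [[0, 0, 0], [-18, -1, -49.5], 255],
    [[0, 0, 0], [-12, -1, -49.5], 255],
    [[0, 0, 0], [-6, -1, -49.5], 255],
    [[0, 0, 0], [0, -1, -49.5], 255],
    [[0, 0, 0], [0, -1, -49.5], 255],
  ],
)

```text
time: 5.7
ee_pos: [0.4699, -0.1601, 0.0665]
ee_rot: [0.12, 1.567, -0.121]
wrist_force: [-8.7, 4.8, 30.3]
gripper_width: -0.0
```

```bash
python3 to.py .4693 -.16 .15 -8.8 .4835 .255 .15 84
python3 - <<'E'
from h import *
p=vision.capture("side"); cv2.imwrite("pics/s2.png",cv2.resize(p["frame"][170:280,260:370],None,fx=4,fy=4,interpolation=2))
E
```

```text
t 5.7 tcp [ 0.4699 -0.1601  0.0665] psi -8.79 tilt [ 0.0009 -0.0003] F [-8.7  4.8 30.3] T [ 1.    1.95 -0.02] w -0.0 j6 1.25
turn [0.  0.1 0. ] shift [-83.5   0.   -0.5]
turn [-92.8   0.    0. ] shift [-83.6 412.3 -49.9]
```

View pics/s2.png

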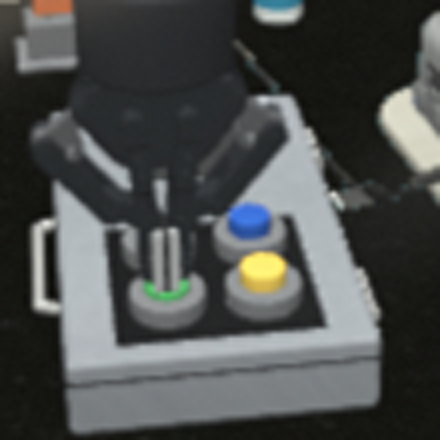

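The picture shows green pressed at (165,290), with blue and yellow back up. Moving to the key, lifting first.

apply_moves(
  targets=[
    [[0, 0, 0], [-50, 0, 0], 255],
    [[0, 0, 0], [-100, 0, 0], 255],
    [[-60, 0, 0], [-100, 412.3, -49.9], 0],
    [[-60, 0, 0], [-100, 412.3, -49.9], 0],
    [[-60, 0, 0], [-100, 412.3, -49.9], 0],
    [[-60, 0, 0], [-100, 412.3, -49.9], 0],
    [[-60, 0, 0], [-100, 412.3, -49.9], 0],
    [[-60, 0, 0], [-100, 412.3, -49.9], 0],
  ],
)

```text
time: 6.55
ee_pos: [0.4796, 0.1422, 0.1647]
ee_rot: [-0.588, 1.489, 0.588]
wrist_force: [1.3, -0.4, 0.1]
gripper_width: 0.0843
```

```bash
python3 to.py .4835 .255 .15 84
```

```text
t 6.55 tcp [0.4796 0.1422 0.1647] psi 43.11 tilt [0.0005 0.0001] F [ 1.3 -0.4  0.1] T [-0.02 -0.06  0.  ] w 0.0843 j6 0.96
turn [-40.9   0.    0. ] shift [14.7 79.7 79.9]
```

apply_moves(
  targets=[
    [[-8, 0, 0], [10, 40, 40], 0],
    [[-16, 0, 0], [20, 79.7, 79.9], 0],
    [[-40.9, 0, 0], [20, 79.7, 79.9], 0],
    [[-40.9, 0, 0], [20, 79.7, 79.9], 0],
    [[-40.9, 0, 0], [20, 79.7, 79.9], 0],
    [[-40.9, 0, 0], [20, 79.7, 79.9], 0],
    [[-40.9, 0, 0], [20, 79.7, 79.9], 0],
    [[-40.9, 0, 0], [20, 79.7, 79.9], 0],
  ],
)

```text
time: 7.35
ee_pos: [0.4838, 0.2525, 0.145]
ee_rot: [-1.125, 1.261, 1.125]
wrist_force: [-1.4, 0.8, -0.4]
gripper_width: 0.0851
```

```bash
python3 to.py .4835 .255 .038 84
```

```text
t 7.35 tcp [0.4838 0.2525 0.145 ] psi 83.46 tilt [-0.0001  0.    ] F [-1.4  0.8 -0.4] T [ 0.02  0.02 -0.08] w 0.0851 j6 0.46
turn [-0.5  0.  -0. ] shift [107.    0.6   2.4]
```

apply_moves(
  targets=[
    [[-0.5, 0, 0], [30, 0, 2], 0],
    [[-0.5, 0, 0], [55, 0, 2], 0],
    [[-0.5, 0, 0], [75, 0, 2], 0],
    [[-0.5, 0, 0], [90, 0, 2], 0],
    [[-0.5, 0, 0], [100, 0, 2], 0],
    [[-0.5, 0, 0], [107, 0, 2], 0],
    [[-0.5, 0, 0], [107, 0, 2], 0],
    [[-0.5, 0, 0], [107, 0, 2], 0],
  ],
)

```text
time: 8.15
ee_pos: [0.4842, 0.2546, 0.0387]
ee_rot: [-1.133, 1.255, 1.133]
wrist_force: [-0.2, 0.9, 0.9]
gripper_width: 0.0856
```

```bash
python3 to.py .4835 .255 .038 84
python3 - <<'E'
from h import *
a=vision.capture("side");b=vision.capture("top")
cv2.imwrite("pics/s3.png",np.hstack([cv2.resize(a["frame"][130:200,230:330],None,fx=4,fy=4,interpolation=2),cv2.resize(b["frame"][180:250,160:260],None,fx=4,fy=4,interpolation=2)]))
E
```

```text
t 8.15 tcp [0.4842 0.2546 0.0387] psi 84.12 tilt [0.0007 0.0003] F [-0.2  0.9  0.9] T [ 0.01 -0.    0.01] w 0.0856 j6 0.45
turn [0.1 0.  0. ] shift [0.7 0.8 0.3]
```

View pics/s3.png

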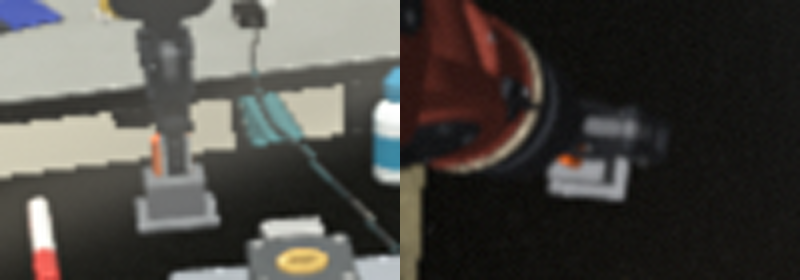

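The finger straddles the key head; orange shows at (157,150) beside it. Closing.

apply_moves(
  targets=[
    [[0, 0, 0], [0, 0, 0], 255],
    [[0, 0, 0], [0, 0, 0], 255],
    [[0, 0, 0], [0, 0, 0], 255],
    [[0, 0, 0], [0, 0, 0], 255],
    [[0, 0, 0], [0, 0, 0], 255],
    [[0, 0, 0], [0, 0, 0], 255],
    [[0, 0, 0], [0, 0, 0], 255],
    [[0, 0, 0], [0, 0, 0], 255],
  ],
  squeeze=60,
)

```text
time: 9.05
ee_pos: [0.4841, 0.255, 0.0384]
ee_rot: [-1.133, 1.255, 1.134]
wrist_force: [0.1, 4.5, 1.2]
gripper_width: 0.0092
```

```bash
python3 to.py .4835 .255 .038 84
```

```text
t 9.05 tcp [0.4841 0.255  0.0384] psi 84.16 tilt [0.0004 0.001 ] F [0.1 4.5 1.2] T [ 1.02  0.   -0.04] w 0.0092 j6 0.45
turn [0.2 0.1 0. ] shift [ 0.4  0.6 -0. ]
```

apply_moves(
  targets=[
    [[0, 0, 0], [-10, 0, 0], 255],
    [[0, 0, 0], [-25, 0, 0], 255],
    [[0, 0, 0], [-45, 0, 0], 255],
    [[0, 0, 0], [-75, 0, 0], 255],
    [[0, 0, 0], [-100, 0, 0], 255],
    [[0, 0, 0], [-110, 0, 0], 255],
    [[0, 0, 0], [-110, 0, 0], 255],
    [[0, 0, 0], [-110, 0, 0], 255],
  ],
  squeeze=80,
)

```text
time: 9.85
ee_pos: [0.4833, 0.2541, 0.1472]
ee_rot: [-1.134, 1.257, 1.134]
wrist_force: [0.2, -0.1, -0.2]
gripper_width: 0.0086
```

```bash
python3 to.py .5184 -.0057 .15 81.2
python3 - <<'E'
from h import *
a=vision.capture("side");cv2.imwrite("pics/s4.png",cv2.resize(a["frame"][100:200,220:340],None,fx=5,fy=5,interpolation=2))
E
```

```text
t 9.85 tcp [0.4833 0.2541 0.1472] psi 84.14 tilt [-0.0012 -0.0008] F [ 0.2 -0.1 -0.2] T [0.02 0.05 0.05] w 0.0086 j6 0.45
turn [ 2.9 -0.1 -0.1] shift [  -2.7  -61.5 -254.8]
```

View pics/s4.png

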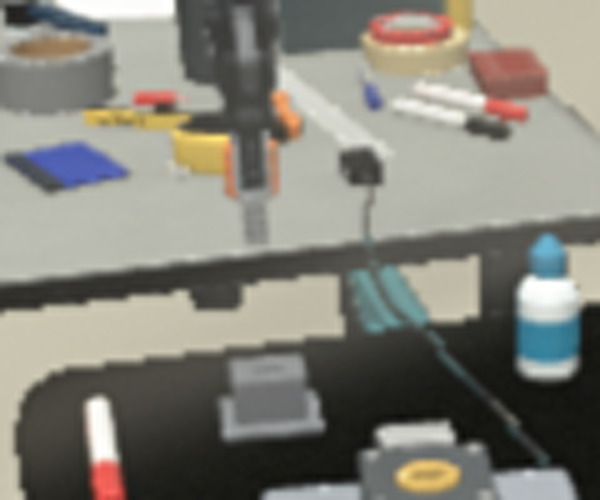

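Key held upright: the head spans about 226–278, the blade hangs at (256,220), and the stand is empty. Moving above the lock.

apply_moves(
  targets=[
    [[2.9, 0, 0], [-10, -10, -40], 255],
    [[2.9, 0, 0], [-10, -61.5, -254.8], 255],
    [[2.9, 0, 0], [-10, -61.5, -254.8], 255],
    [[2.9, 0, 0], [-10, -61.5, -254.8], 255],
    [[2.9, 0, 0], [-10, -61.5, -254.8], 255],
    [[2.9, 0, 0], [-10, -61.5, -254.8], 255],
    [[2.9, 0, 0], [-5, -61.5, -254.8], 255],
    [[2.9, 0, 0], [-3, -61.5, -254.8], 255],
  ],
)

```text
time: 10.7
ee_pos: [0.518, -0.0053, 0.1497]
ee_rot: [-1.093, 1.28, 1.097]
wrist_force: [-0.0, 1.2, -0.9]
gripper_width: 0.0087
```

apply_moves(
  targets=[
    [[0, 0, 0], [5, 0, 0], 255],
    [[0, 0, 0], [10, 0, 0], 255],
    [[0, 0, 0], [15, 0, 0], 255],
    [[0, 0, 0], [20, 0, 0], 255],
    [[0, 0, 0], [20, 0, 0], 255],
    [[0, 0, 0], [20, 0, 0], 255],
    [[0, 0, 0], [20, 0, 0], 255],
    [[0, 0, 0], [20, 0, 0], 255],
  ],
)

```text
time: 11.5
ee_pos: [0.5192, -0.0053, 0.1315]
ee_rot: [-1.096, 1.277, 1.096]
wrist_force: [0.0, 0.4, 0.4]
gripper_width: 0.0087
```

```bash
python3 to.py .5184 -.0057 .125 81.2
python3 - <<'E'
from h import *
a=vision.capture("side");b=vision.capture("top")
cv2.imwrite("pics/s5.png",np.hstack([cv2.resize(a["frame"][150:215,270:345],None,fx=7,fy=7,interpolation=2),cv2.resize(b["frame"][165:230,270:300],None,fx=7,fy=7,interpolation=2)]))
s=arm.sense();M=R.from_rotvec(s["ee_rot"]).as_matrix();G=s["ee_pos"]-M[:,0]*.0187
for n,c in(("side",a),("top",b)): print(n,"tcp",proj(c,s["ee_pos"]),"key tip",proj(c,s["ee_pos"]-[0,0,.0324]),"keyway",proj(c,[.5184,-.0057,.087]))
print("side mm/px x",proj(a,[.5284,-.0057,.09])-proj(a,[.5184,-.0057,.09]))
u,k,xy=blob(a,"orange",proj(a,G),14);print("orange",u,k,xy[:,0].min(),xy[:,0].max(),"G",proj(a,G))
E
```

```text
t 11.5 tcp [ 0.5192 -0.0053  0.1315] psi 81.24 tilt [ 0.0005 -0.    ] F [0.  0.4 0.4] T [-0.06  0.   -0.02] w 0.0087 j6 0.0
turn [0. 0. 0.] shift [ 6.5  0.8 -0.5]
side tcp [304.08412073 177.30225159] key tip [304.49792325 189.65678335] keyway [304.38093369 194.23661038]
top tcp [300.74767456 195.25384607] key tip [301.17895869 197.65782034] keyway [301.46772384 198.7959947 ]
side mm/px x [ 4.0451421  -0.58426534]
orange [303.58823529 172.70588235] 51 298 311 G [303.83587189 169.96842283]
```

View pics/s5.png

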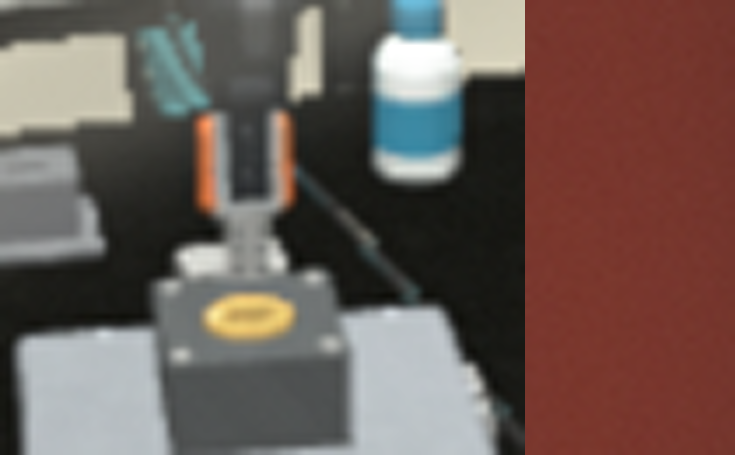

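The side view shows the key centred over the brass plug (blade at about x=248, brass at 249 in the crop). Descending gently to feel the mouth.

apply_moves(
  targets=[
    [[0, 0, 0], [6, 0.4, -0.3], 255],
    [[0, 0, 0], [9, 0.4, -0.3], 255],
    [[0, 0, 0], [11, 0.4, -0.3], 255],
    [[0, 0, 0], [12, 0.4, -0.3], 255],
    [[0, 0, 0], [13, 0.4, -0.3], 255],
    [[0, 0, 0], [14, 0.4, -0.3], 255],
    [[0, 0, 0], [15, 0.4, -0.3], 255],
    [[0, 0, 0], [15, 0.4, -0.3], 255],
  ],
)

```text
time: 12.4
ee_pos: [0.5185, -0.0055, 0.1162]
ee_rot: [-1.096, 1.278, 1.096]
wrist_force: [-0.2, 0.9, -0.5]
gripper_width: 0.0086
```

```bash
python3 to.py .5184 -.0057 .115 81.2
```

```text
t 12.4 tcp [ 0.5185 -0.0055  0.1162] psi 81.24 tilt [-0.0001  0.    ] F [-0.2  0.9 -0.5] T [-0.05  0.01  0.  ] w 0.0086 j6 0.0
turn [ 0. -0. -0.] shift [ 1.2  0.1 -0.2]
```

apply_moves(
  targets=[
    [[0, 0, 0], [1, 0, 0], 255],
    [[0, 0, 0], [2, 0, 0], 255],
    [[0, 0, 0], [3, 0, 0], 255],
    [[0, 0, 0], [4, 0, 0], 255],
    [[0, 0, 0], [5, 0, 0], 255],
    [[0, 0, 0], [6, 0, 0], 255],
    [[0, 0, 0], [7, 0, 0], 255],
    [[0, 0, 0], [8, 0, 0], 255],
  ],
)

```text
time: 13.2
ee_pos: [0.5193, -0.0056, 0.1087]
ee_rot: [-1.097, 1.276, 1.095]
wrist_force: [0.6, -0.0, 2.6]
gripper_width: 0.0088
```

```bash
python3 to.py .5184 -.0057 .091 81.2
```

```text
t 13.2 tcp [ 0.5193 -0.0056  0.1087] psi 81.25 tilt [ 0.0016 -0.0002] F [ 0.6 -0.   2.6] T [ 0.28 -0.29  0.02] w 0.0088 j6 0.0
turn [0.1 0.  0.1] shift [17.7  0.9 -0.3]
```

apply_moves(
  targets=[
    [[0, 0, 0], [1, 0, 0], 255],
    [[1, 0, 0], [2, 0, 0], 255],
    [[-1, 0, 0], [3, 0, 0], 255],
    [[1, 0, 0], [4, 0, 0], 255],
    [[-1, 0, 0], [5, 0, 0], 255],
    [[0, 0, 0], [6, 0, 0], 255],
    [[0, 0, 0], [7, 0, 0], 255],
    [[0, 0, 0], [7, 0, 0], 255],
  ],
)

```text
time: 14.0
ee_pos: [0.5185, -0.0054, 0.1012]
ee_rot: [-1.094, 1.278, 1.095]
wrist_force: [0.7, 1.8, 3.5]
gripper_width: 0.0088
```

```bash
python3 to.py .5184 -.0057 .091 81.2
```

```text
t 14.0 tcp [ 0.5185 -0.0054  0.1012] psi 81.15 tilt [-0.0001  0.0003] F [0.7 1.8 3.5] T [ 0.52  0.11 -0.03] w 0.0088 j6 0.0
turn [-0.1  0.  -0. ] shift [10.2  0.1 -0.3]
```

apply_moves(
  targets=[
    [[0, 0, 0], [1, 0, 0], 255],
    [[1, 0, 0], [2, 0, 0], 255],
    [[-1, 0, 0], [3, 0, 0], 255],
    [[1, 0, 0], [4.5, 0, 0], 255],
    [[-1, 0, 0], [6, 0, 0], 255],
    [[0, 0, 0], [7, 0, 0], 255],
    [[0, 0, 0], [8, 0, 0], 255],
    [[0, 0, 0], [8, 0, 0], 255],
  ],
)

```text
time: 14.8
ee_pos: [0.5184, -0.0054, 0.0929]
ee_rot: [-1.095, 1.278, 1.096]
wrist_force: [1.2, 2.5, 0.4]
gripper_width: 0.0088
```

```bash
python3 to.py .5184 -.0057 .091 81.2
```

```text
t 14.8 tcp [ 0.5184 -0.0054  0.0929] psi 81.19 tilt [-0.0005  0.0003] F [1.2 2.5 0.4] T [ 0.59 -0.26 -0.01] w 0.0088 j6 0.0
turn [-0.  0. -0.] shift [ 1.9 -0.1 -0.3]
```

apply_moves(
  targets=[
    [[0, 0, 0], [0.5, 0, -0.3], 255],
    [[0, 0, 0], [1, 0, -0.3], 255],
    [[1, 0, 0], [1.5, 0, -0.3], 255],
    [[-1, 0, 0], [2, 0, -0.3], 255],
    [[0, 0, 0], [2.5, 0, -0.3], 255],
    [[0, 0, 0], [2.5, 0, -0.3], 255],
    [[0, 0, 0], [2.5, 0, -0.3], 255],
    [[0, 0, 0], [2.5, 0, -0.3], 255],
  ],
  squeeze=110,
)

```text
time: 15.6
ee_pos: [0.5186, -0.0055, 0.0913]
ee_rot: [-1.095, 1.277, 1.095]
wrist_force: [-2.1, 5.4, 9.6]
gripper_width: 0.0084
```

```bash
python3 to.py .5184 -.0057 .091 81.2
python3 - <<'E'
from h import *
a=vision.capture("side");cv2.imwrite("pics/s6.png",cv2.resize(a["frame"][150:215,270:345],None,fx=7,fy=7,interpolation=2))
E
```

```text
t 15.6 tcp [ 0.5186 -0.0055  0.0913] psi 81.21 tilt [0.0004 0.0005] F [-2.1  5.4  9.6] T [1.22 0.33 0.03] w 0.0084 j6 0.0
turn [0. 0. 0.] shift [ 0.3  0.2 -0.2]
```

View pics/s6.png

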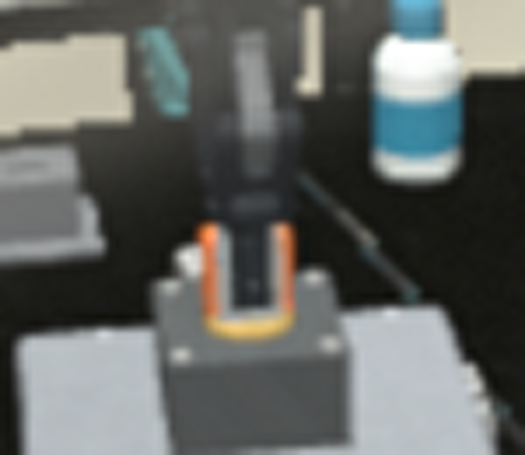

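apply_moves(
  targets=[
    [[0, 0, 0], [0, 0, 0.5], 255],
    [[1.5, 0, 0], [0.5, 0, 0.6], 255],
    [[-1.5, 0, 0], [1, 0, 0.6], 255],
    [[1.5, 0, 0], [1.5, 0, 0.6], 255],
    [[0, 0, 0], [1.5, 0, 0.6], 255],
    [[0, 0, 0], [1.5, 0, 0.6], 255],
    [[0, 0, 0], [1.5, 0, 0.6], 255],
    [[0, 0, 0], [1.5, 0, 0.6], 255],
  ],
)

```text
time: 16.45
ee_pos: [0.5189, -0.0054, 0.0911]
ee_rot: [-1.096, 1.277, 1.094]
wrist_force: [-7.2, 2.7, 25.1]
gripper_width: 0.0083
```

```bash
python3 to.py .5184 -.0057 .091 81.2
```

```text
t 16.45 tcp [ 0.5189 -0.0054  0.0911] psi 81.2 tilt [ 0.0013 -0.0007] F [-7.2  2.7 25.1] T [0.79 1.43 0.04] w 0.0083 j6 0.0
turn [-0.  -0.   0.1] shift [ 0.1  0.4 -0.3]
```

apply_moves(
  targets=[
    [[0, 0, 0], [-0.8, 0, 0], 255],
    [[6, 0, 0], [-0.8, 0, 0], 255],
    [[12, 0, 0], [-0.8, 0, 0], 255],
    [[18, 0, 0], [-0.8, 0, 0], 255],
    [[24, 0, 0], [-0.8, 0, 0], 255],
    [[30, 0, 0], [-0.8, 0, 0], 255],
    [[36, 0, 0], [-0.8, 0, 0], 255],
    [[36, 0, 0], [-0.8, 0, 0], 255],
  ],
)

```text
time: 17.25
ee_pos: [0.5186, -0.0053, 0.0912]
ee_rot: [-0.614, 1.482, 0.613]
wrist_force: [-5.3, 3.9, 17.9]
gripper_width: 0.0087
```

```bash
python3 to.py .5184 -.0057 .091 -14.8
```

```text
t 17.25 tcp [ 0.5186 -0.0053  0.0912] psi 44.99 tilt [ 0.0005 -0.0003] F [-5.3  3.9 17.9] T [0.97 1.11 0.08] w 0.0087 j6 0.63
turn [59.8  0.   0. ] shift [ 0.2 -0.2 -0.4]
```

apply_moves(
  targets=[
    [[6, 0, 0], [0, 0, 0], 255],
    [[12, 0, 0], [0, 0, 0], 255],
    [[18, 0, 0], [0, 0, 0], 255],
    [[24, 0, 0], [0, 0, 0], 255],
    [[30, 0, 0], [0, 0, 0], 255],
    [[36, 0, 0], [0, 0, 0], 255],
    [[42, 0, 0], [0, 0, 0], 255],
    [[42, 0, 0], [0, 0, 0], 255],
  ],
)

```text
time: 18.05
ee_pos: [0.5184, -0.0054, 0.0912]
ee_rot: [-0.042, 1.57, 0.04]
wrist_force: [-5.0, 2.7, 18.8]
gripper_width: 0.0085
```

```bash
python3 to.py .5184 -.0057 .091 -14.8
```

```text
t 18.05 tcp [ 0.5184 -0.0054  0.0912] psi 2.98 tilt [ 0.0001 -0.0007] F [-5.   2.7 18.8] T [0.68 1.27 0.11] w 0.0085 j6 1.37
turn [17.8  0.   0. ] shift [ 0.2 -0.3  0. ]
```

apply_moves(
  targets=[
    [[4, 0, 0], [0, 0, 0], 255],
    [[8, 0, 0], [0, 0, 0], 255],
    [[11, 0, 0], [0, 0, 0], 255],
    [[14, 0, 0], [0, 0, 0], 255],
    [[14, 0, 0], [0, 0, 0], 255],
    [[14, 0, 0], [0, 0, 0], 255],
    [[14, 0, 0], [0, 0, 0], 255],
    [[14, 0, 0], [0, 0, 0], 255],
  ],
)

```text
time: 18.85
ee_pos: [0.5182, -0.0053, 0.0911]
ee_rot: [0.148, 1.566, -0.148]
wrist_force: [-5.7, 4.6, 18.1]
gripper_width: 0.0079
```

apply_moves(
  targets=[
    [[1, 0, 0], [0, 0, 0], 255],
    [[2, 0, 0], [0, 0, 0], 255],
    [[3, 0, 0], [0, 0, 0], 255],
    [[4, 0, 0], [0, 0, 0], 255],
    [[4, 0, 0], [0, 0, 0], 255],
    [[4, 0, 0], [0, 0, 0], 255],
    [[4, 0, 0], [0, 0, 0], 255],
    [[4, 0, 0], [0, 0, 0], 255],
  ],
)

```text
time: 19.65
ee_pos: [0.5183, -0.0054, 0.0912]
ee_rot: [0.202, 1.561, -0.203]
wrist_force: [-5.2, 3.2, 18.5]
gripper_width: 0.0081
```

```bash
python3 to.py .5184 -.0057 .091 -17
```

```text
t 19.65 tcp [ 0.5183 -0.0054  0.0912] psi -14.81 tilt [ 0.     -0.0005] F [-5.2  3.2 18.5] T [0.82 1.3  0.06] w 0.0081 j6 1.68
turn [2.2 0.  0. ] shift [ 0.2 -0.3  0.2]
```

apply_moves(
  targets=[
    [[1, 0, 0], [0, 0, 0], 255],
    [[2, 0, 0], [0, 0, 0], 255],
    [[3, 0, 0], [0, 0, 0], 255],
    [[4, 0, 0], [0, 0, 0], 255],
    [[4, 0, 0], [0, 0, 0], 255],
    [[4, 0, 0], [0, 0, 0], 255],
    [[4, 0, 0], [0, 0, 0], 255],
    [[4, 0, 0], [0, 0, 0], 255],
  ],
)

```text
time: 20.45
ee_pos: [0.5186, -0.0053, 0.0912]
ee_rot: [0.257, 1.555, -0.258]
wrist_force: [-4.0, 3.6, 15.8]
gripper_width: 0.0084
```

```bash
python3 to.py .5184 -.0057 .091 -17;  python3 - <<'E'
from h import *
for n in range(3):
    a=vision.capture("side"); s=arm.sense(); print(s["wrist_torque"].round(3),s["wrist_force"].round(1))
cv2.imwrite("pics/s7.png",cv2.resize(a["frame"][150:225,265:355],None,fx=8,fy=8,interpolation=2))
E
```

```text
t 20.45 tcp [ 0.5186 -0.0053  0.0912] psi -18.8 tilt [ 0.0006 -0.0004] F [-4.   3.6 15.8] T [0.92 1.03 0.16] w 0.0084 j6 1.75
turn [-1.8  0.   0. ] shift [ 0.2 -0.5 -0.1]
[0.904 0.989 0.102] [-4.3  4.8 17.5]
[0.872 0.997 0.098] [-3.9  3.8 17.5]
[0.858 1.052 0.107] [-4.5  3.9 17.7]
```

View pics/s7.png

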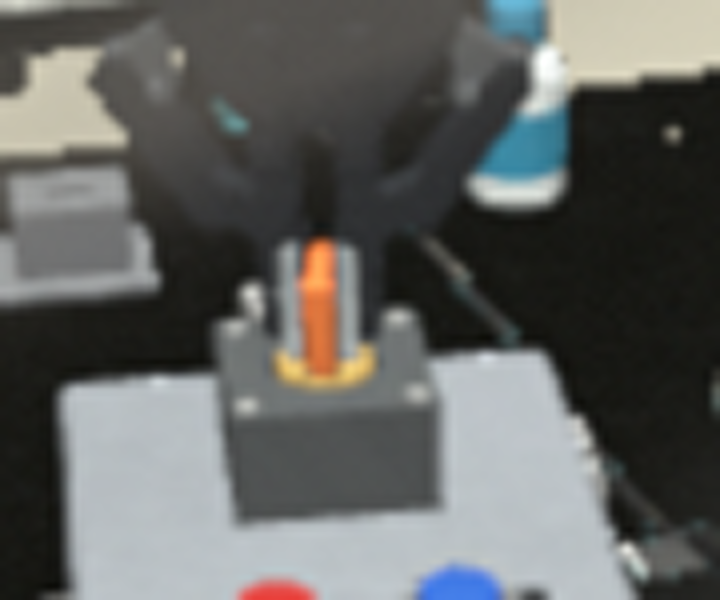

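Key head is edge-on at (320,310) and still seated. The torque hasn't shown the stop yet, so I'll continue in small steps.

apply_moves(
  targets=[
    [[1, 0, 0], [0, 0, 0], 255],
    [[2, 0, 0], [0, 0, 0], 255],
    [[3, 0, 0], [0, 0, 0], 255],
    [[3, 0, 0], [0, 0, 0], 255],
    [[3, 0, 0], [0, 0, 0], 255],
    [[3, 0, 0], [0, 0, 0], 255],
    [[3, 0, 0], [0, 0, 0], 255],
    [[3, 0, 0], [0, 0, 0], 255],
  ],
)

```text
time: 21.4
ee_pos: [0.5187, -0.0052, 0.0912]
ee_rot: [0.298, 1.55, -0.298]
wrist_force: [-4.2, 3.4, 17.2]
gripper_width: 0.008
```

```bash
python3 to.py .5184 -.0057 .091 -22;  python3 - <<'E'
from h import *
for n in range(4):
    a=vision.capture("side"); s=arm.sense(); print(s["wrist_torque"].round(3),s["wrist_force"].round(1))
E
```

```text
t 21.4 tcp [ 0.5187 -0.0052  0.0912] psi -21.78 tilt [ 0.0006 -0.0002] F [-4.2  3.4 17.2] T [0.97 0.98 0.31] w 0.008 j6 1.8
turn [ 0.2  0.  -0. ] shift [ 0.2 -0.6 -0.1]
[1.03  1.003 0.338] [-4.3  4.1 17.3]
[0.992 1.064 0.292] [-4.3  4.  16.2]
[1.054 1.026 0.309] [-4.5  3.7 17.2]
[0.977 0.993 0.267] [-4.3  3.9 15.9]
```

The torque about the key rose from 0.10 to about 0.30 N m over the last 3°, with depth unchanged. The plug is at its stop, so I'm handing in.

```bash
python3 -c "
from rig import job; print(job.close_job())"
```

```text
the job is handed in; nothing more can be done
None
```

The box should be unlocked: I pressed the buttons in order, pushed the key home and turned it clockwise to the stop. I handed in at about 22 s with the key still gripped (squeeze 110 N) and held turned.

- **Buttons:** I pressed blue, yellow, then green. Each bottomed out with the TCP at about 0.0667 m and 20–30 N. A picture taken with green held down showed blue and yellow back up. I didn't touch red.
- **Key insertion:** It went past the pins with a slight wiggle. The shoulder stopped where the geometry predicts, with the TCP at 0.0911 m. Pushing 1.5 mm further only raised the force from about 10 to 25 N.
- **Turn:** The gripper turned about 103° clockwise, more than the 98.6° that the quarter turn plus the stated play would give; I put the extra down to pad give and yaw error. Torque jumped from 0.10 to about 0.30 N m over the last 3°, which I took as the stop. I couldn't measure the plug angle or see the bolt directly.
- **Camera disagreement:** My side-camera fit of the box differed from the top-camera fit by about 10 mm in y. I put that down to poor colour blobs on the buttons and used the top fit, which the smooth insertion supported.
- **Bystanders:** None was touched on purpose, and no contact force appeared while moving between places. I didn't take a final picture of all four.

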